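# Screen the counter scale from the draught and poise the check weight over its pan

### The job

Get the shop's scale ready for its check: first take the wooden draught screen out of its storage block and lean it against the middle of the steel rail, on the side away from the scale, its foot on the counter and tipped back by about 20 degrees, and let go of it. Then lift the iron check weight over the leaning screen and finish while still holding it, level and motionless, about a centimetre above the rubber nest on the scale's pan, centred on the nest and with its long side along the nest's, never touching the scale with it. Leave the screen leaning, and leave the two capped jars alone.

Things in the scene. Friction and masses are not known exactly. Their poses are not given: they have to be found in the camera images.
- screen: loose plywood draught screen (all sizes in mm), a flat slab 200 (its x) by 10 thick (its y) by 180 high (its z), about 0.2 kg. Origin: centre of its underside (foot). At the start it stands upright in the storage block's slot, its foot 8 above the counter, so its top edge is at 188; it is easily pinched across its thickness at the middle of its top edge. It leans stably against the rail at about 20 degrees.
- block: fixed wooden storage block, in mm 170 (x) by 53 (y) by 40 high; a slot 13 wide and 32 deep, open above and at both ends, runs along its x. Origin: centre of its underside, on the counter.
- rail: fixed steel prop rail (sizes in mm), a 12 diameter round bar along its x, 240 long, its axis 90 above the counter, on a 12 diameter post 112 either side of the middle, each with a foot disc 36 in diameter and 4 high. Origin: on the counter below the bar's middle. Its +y axis points away from the scale; the screen goes on that side, its top leaning over the bar towards -y.
- weight: loose dark cast-iron check weight, about 0.5 kg (sizes in mm): a flat bar 40 (x) by 90 (y) by 18 high, and on its middle an upright grip lug 16 (x) by 30 (y) that reaches from 18 to 59 above the underside; pinch the lug across its x. Origin: centre of its underside. It lies on the counter.
- scale: fixed counter scale, in mm: housing 260 (x) by 280 (y); flat steel pan 220 by 250 whose top is 100 above the counter. Origin: centre of its underside, on the counter.
- nest (a point): centre of the oblong black rubber nest in the middle of the scale's pan, at the height of its rim's top (106 mm above the counter). The rim stands 6 mm above the pan and encloses 60 (x) by 110 (y) mm; the axes are those of the scale, the long side along y; the weight may face either way.
- jar_a: bystander jar with a blue cap, in mm 60 in diameter, 85 high, origin at the centre of its underside; leave alone.
- jar_b: bystander jar with a green cap, in mm 52 in diameter, 95 high, origin at the centre of its underside; leave alone.
Things that resemble listed ones, but are neither listed nor needed, are in the scene too. Leave any red look-alike of the screen alone.

How it is judged:
By the outcome, as a careful person would: the job done as asked, in the order asked, and still so for the second after the job is handed in, while the arm keeps its last pose, push and grip.
It also fails if it takes over 64 s, if anything falls off the work surface, if the arm or the gripper's body presses on something with over 40 N, if the wrist force passes 120 N, or if a joint passes its speed limit or range.

### The arm

A 6-joint arm with a two-finger parallel gripper is mounted at the origin on the work surface. World frame = base frame: x ahead of the robot, y to its left, z up, the work surface at z = 0. Lengths are in m, angles in rad, forces in N, time in s.
With the tool pointing down it reaches from about 0.375 to 0.975 m from the base axis. Payload 3.8 kg.
Tool frame: the origin (TCP) lies at the very end of the fingers, on their centre line; the grasp point (between the pads) lies 19 mm behind it; y points along the fingers, x is the direction in which the jaws open and shut, and the axes are right-handed (so a half turn about y gives the same grasp; the last joint's range is limited). The gripper opens to 85 mm and grips with 20 to 120 N. Pads are 22 mm wide; open, the fingers measure 114 mm over their backs; the gripper's body (76 mm by 85 mm) begins 54 mm behind the grasp point. The pads swing forward as they close: fully open they stand 13 mm farther back than shut.
Start: joints at [-1.292, 0.264, 1.604, -0, 1.274, -0.037], TCP at [0.21, -0.642, 0.231] pointing down, gripper open.
Joint ranges: [-2.63, 2.63], [-0.94, 2.18], [0.31, 2.57], [-1.31, 4.45], [0, 2.66], [-2.55, 2.55]. Speed limits (rad/s): [2.57, 2.57, 3.14, 3.14, 3.14, 3.14].

### API

Orientations are given as a rotation vector (axis times angle).
In Python, from workcell import bot, cams gives the robot as it stands.
- The arm moves only by the tool play_rows, never from a script. Its argument "motion" is a list of rows, each a list of 2 entries, a list of its own where there are three numbers: the shift along the world's x, y, z normalised to -1 to 1, where 1 is 400 mm, then the turn, a rotation vector about the world's x, y, z normalised to -1 to 1, where 1 is pi/4 rad. In form: [[[tx, ty, tz], [ax, ay, az]], ...]. A call has 1 to 10 rows; each row is the pose to reach, as a shift and turn from the pose commanded when the call began; what a row does not reach only later rows make up. A row lasts 1/8 s, in which the tool goes at most 62.5 mm and 10.7 degrees, less where a joint would pass 70% of its speed; a pose out of reach is approached as far as the arm can. A call with a number of a shift or a turn outside -1 to 1 is refused whole. A call with a gripper value outside its range is refused whole. "gripper" is the closure, from 0 (fully open) to 1 (shut), set as the call begins (left out, the last holds). The fingers move at their own pace and stop on an object; "squeeze" is the grip in N (left out, the last holds). Time passes only in rows, so rows that repeat a pose let the fingers close. It gives the time, the measured TCP pose, the force and the opening at its end, in the units of the state.
- bot.read_state(): the state, without advancing time (a new reading comes with each control period).
- cams.read_camera(name): name is "side" or "top"; returns (picture, depth): 400x640x3 uint8, red, green, blue; 400x640 float32, m along the optical axis (not along the pixel's ray), 0 where there is no reading.
- cams.calibration(name): a dict with "mtx" (3x3 intrinsics, pixels), "k1" (the pictures are not rectified: a ray, as slopes to the right and down, at radius r is drawn at 1 + k1 r^2 times it, then the intrinsics apply), "R" (3x3) and "t" (3): a world point X has camera coordinates R X + t. Camera axes: x right, y down, z forward; pixel columns grow to the right and rows downward; lengths in m; the calibration is good to about 2 mm. A picture is of the moment at which its call begins. calibration takes no time and is no camera call.
- bot.finish_job(): hands the job in, once; it reports no verdict.
Trained networks look in the newest picture that a camera, given by its name, has taken for a name from the list of things; names that differ only in an ending like _2 or _b are one class to them, and where a whole thing is asked for, a point or a joint stands for the part that bears it (a point fixed in the world has none). Each returns a list of dicts, best first, with "conf" (0 to 1); they miss things now and then, are a little off and sometimes report something else, mostly with a low value. They report only what shows in the picture. A call takes as long as a camera call. They do not tell look-alikes from the thing itself.
- cams.recognise(camera, label): "xyz" ([x, y, z] in m, in the coordinates of the camera as it stood for that picture, good to about 4 mm: the middle of the surface that is visible of it).
- cams.regions_of(camera, label): "mask" (400x640 bool, what is visible of it).
- cams.mark_of(camera, label): "xyz" ([x, y, z] in m, in the coordinates of the camera as it stood for that picture, good to about 4 mm: a listed point, or the origin of a listed thing).
The state is a dict: "time": time; "q": joint angles; "joint_vel": joint speeds; "joint_torque": joint torques, N m; "tool_pos": TCP position; "tcp_rot": TCP orientation; "wrist_force": force on the tool from outside, world axes, zero at the start; "torque": the same for the moment, N m; "width": opening from 0.0 (shut) to 1.0 (fully open).
Only numpy, scipy, OpenCV 4.12 (cv2) and the standard library are available. Lean on these libraries where they do the work, as an engineer would, in place of code of your own. Each camera call takes 0.05 s, during which the arm holds its last target.

## Working session

There is one attempt and no reset: what is moved stays moved. The work goes in short steps, Python scripts to look and compute and a tool call to move; the robot and the scene stay as the last step left them, time stands still between calls to the robot, and variables do not carry over. Pictures are saved under pics/ and viewed, and the job is handed in when it is done.

Besides the shell and the picture viewer there is one more tool, called after ">>>" by a JSON object that holds its "method" and its "body", one argument or row to a line. play_rows: Moves the arm, as the interface text tells. Its arguments: {"type":"object","properties":{"motion":{"type":"array","items":{"type":"array"}},"gripper":{"type":"number"},"squeeze":{"type":"number"}},"required":["motion"]}

```bash
ls; mkdir -p pics; python3 - <<'E'
from workcell import bot,cams
import cv2,numpy as np
print(bot.read_state())
for n in ("top","side"):
    p,d=cams.read_camera(n); cv2.imwrite(f"pics/{n}0.png",p[:,:,::-1]); np.save(f"{n}0.npy",d)
    c=cams.calibration(n); print(n,c)
E
```

```text
pics
{'time': 0.0, 'q': array([-1.29191182e+00,  2.64768679e-01,  1.60534772e+00, -2.07752894e-05,
        1.27370005e+00, -3.68869450e-02]), 'joint_vel': array([-1.01881983e-03, -2.00955659e-03, -1.03141774e-03,  6.52459363e-05,
       -3.56676767e-04, -7.42247639e-04]), 'joint_torque': array([-4.09441454e-04, -5.15105009e+01, -3.67319226e+01, -1.93283945e-04,
        1.28735075e-02, -3.60980451e-06]), 'tool_pos': array([ 0.20942343, -0.64093532,  0.22996575]), 'tcp_rot': array([-1.34080622,  0.97477235, -0.97184974]), 'wrist_force': array([-0.85576791,  0.72359007,  1.03536266]), 'torque': array([-0.00505771,  0.00981374,  0.01077244]), 'width': 0.9930667844044645}
top {'mtx': array([[381.72676272,   0.        , 324.40889214],
       [  0.        , 381.72676272, 204.42546475],
       [  0.        ,   0.        ,   1.        ]]), 'k1': -0.06426884966174398, 'R': array([[-0.00485054, -0.99996353, -0.00702871],
       [-0.98082051,  0.00612704, -0.19481679],
       [ 0.19485276,  0.00594894, -0.98081446]]), 't': array([0.14583233, 0.63789827, 1.08381148])}
side {'mtx': array([[362.25508375,   0.        , 313.39409343],
       [  0.        , 362.25508375, 197.65042307],
       [  0.        ,   0.        ,   1.        ]]), 'k1': -0.02440593396129608, 'R': array([[ 0.9978085 , -0.06418358,  0.01608288],
       [-0.03832726, -0.75877322, -0.65022629],
       [ 0.05393711,  0.64818491, -0.75957035]]), 't': array([-0.59619124,  0.20203069,  0.96226709])}
```

View pics/top0.png

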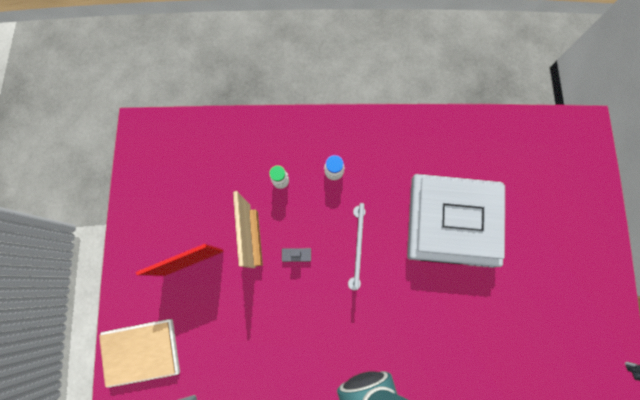

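View pics/side0.png

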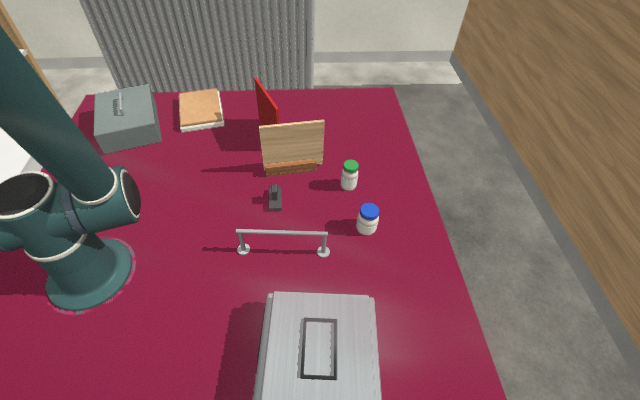

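Top picture: plywood screen at (243,232) in its block, red look-alike at (180,260), weight (296,255), rail (358,247), nest (463,217), green jar (279,177), blue jar (335,167). The side picture agrees. The plain-wood board in the block is the one meant.

```bash
cat > h.py <<'E'
from workcell import bot,cams
import cv2,numpy as np
def cal(n):
    c=cams.calibration(n); return c["mtx"],c["k1"],c["R"],c["t"]
def rays(n,uv):
    K,k,R,t=cal(n); uv=np.atleast_2d(uv).astype(float)
    q=cv2.undistortPoints(uv.reshape(-1,1,2),K,np.array([k,0,0,0.]),None).reshape(-1,2)
    return np.c_[q,np.ones(len(q))]
def toworld(n,pc):
    K,k,R,t=cal(n); return (np.atleast_2d(pc)-t)@R
def cloud(n,d,mask):
    v,u=np.nonzero(mask&(d>0)); return toworld(n,rays(n,np.c_[u,v])*d[v,u][:,None]),np.c_[u,v]
def at_z(n,uv,z):
    K,k,R,t=cal(n); r=rays(n,uv)@R; o=-t@R; s=(z-o[2])/r[:,2]; return o+r*s[:,None]
def proj(n,X):
    K,k,R,t=cal(n); 
    return cv2.projectPoints(np.atleast_2d(X).astype(float),cv2.Rodrigues(R)[0],t,K,np.array([k,0,0,0.]))[0].reshape(-1,2)
def save(name,p): cv2.imwrite("pics/"+name+".png",p[:,:,::-1])
E
python3 - <<'E'
from h import *
np.set_printoptions(precision=4,suppress=True)
for n in ("top","side"):
    p,d=cams.read_camera(n); np.save(n+"d.npy",d);np.save(n+"p.npy",p)
    for l in ("screen","block","rail","weight","scale","nest","jar_a","jar_b"):
        if l!="block" and l!="jar_a" and l!="jar_b" or n=="top":
            for m in cams.mark_of(n,l)[:3]: print(n,l,"mark",round(m["conf"],2),toworld(n,m["xyz"])[0])
    for l in ("screen","weight","rail","block","scale"):
        for i,m in enumerate(cams.regions_of(n,l)[:2]):
            c,uv=cloud(n,d,m["mask"]); print(n,l,"mask",round(m["conf"],2),len(uv),uv.mean(0),np.median(c,0))
            np.save(f"m_{n}_{l}_{i}.npy",m["mask"])
E
```

```text
top screen mark 0.59 [0.4631 0.5588 0.003 ]
top block mark 0.56 [0.5416 0.3711 0.0022]
top block mark 0.51 [ 0.5958 -0.2591 -0.0014]
top rail mark 0.59 [ 0.5195  0.0482 -0.0001]
top rail mark 0.58 [0.5437 0.3725 0.0035]
top weight mark 0.94 [ 0.4965  0.2279 -0.0036]
top scale mark 0.88 [ 0.5958 -0.2575 -0.0019]
top nest mark 0.95 [ 0.5961 -0.2567  0.1018]
top jar_a mark 0.67 [0.7316 0.2796 0.0019]
top jar_a mark 0.64 [0.7627 0.1157 0.0012]
top jar_b mark 0.67 [0.7316 0.2796 0.0019]
top jar_b mark 0.64 [0.7627 0.1157 0.0012]
top screen mask 0.9 1164 [180.1684 260.6031] [0.4701 0.5502 0.1233]
top screen mask 0.89 1060 [243.1811 231.0415] [0.5497 0.3688 0.1403]
top weight mask 0.61 392 [295.4949 254.8163] [0.4909 0.2299 0.0179]
top rail mask 0.64 549 [357.9217 244.9217] [0.5224 0.0437 0.0921]
top block mask 0.57 536 [255.7201 238.1679] [0.5409 0.3518 0.0381]
top scale mask 0.72 8115 [456.4259 220.7831] [ 0.5809 -0.2426  0.0986]
side screen mark 0.88 [0.471  0.5548 0.0017]
side screen mark 0.64 [0.5546 0.3712 0.0088]
side weight mark 0.62 [0.4894 0.2306 0.004 ]
side scale mark 0.85 [ 0.5952 -0.2565  0.0025]
side nest mark 0.74 [ 0.5929 -0.2586  0.1095]
side screen mask 0.61 686 [265.7974 105.7595] [0.4641 0.557  0.1354]
side screen mask 0.56 2584 [292.3011 140.9087] [0.5536 0.3676 0.1197]
side weight mask 0.61 316 [275.0728 197.9652] [0.4938 0.2154 0.0205]
side rail mask 0.84 756 [284.9392 238.623 ] [0.5282 0.0407 0.0912]
side block mask 0.68 650 [290.4077 167.2738] [0.5444 0.3465 0.0306]
side scale mask 0.68 12610 [317.9331 347.702 ] [ 0.5884 -0.2608  0.101 ]
```

```bash
python3 - <<'E'
from h import *
np.set_printoptions(precision=4,suppress=True)
D={n:np.load(n+"d.npy") for n in("top","side")};P={n:np.load(n+"p.npy") for n in("top","side")}
def ex(m): return cv2.erode(m.astype(np.uint8),np.ones((3,3)))>0
# screen face
for n in ("top","side"):
    m=np.load(f"m_{n}_screen_1.npy"); c,uv=cloud(n,D[n],ex(m)); 
    print(n,"screen pct",np.percentile(c,[2,10,50,90,98],axis=0))
    if n=="side":
        mu=c.mean(0); w=np.linalg.svd(c-mu,full_matrices=False)[2]; print("normal",w[2],mu, "yaw",np.degrees(np.arctan2(-w[2][0],w[2][1])))
for n in ("top","side"):
    m=np.load(f"m_{n}_rail_0.npy"); c,uv=cloud(n,D[n],m); c=c[(c[:,2]>.075)&(c[:,2]<.105)]
    a=np.polyfit(c[:,0],c[:,1],1); print(n,"rail slope deg(dx/dy)",np.degrees(np.arctan(a[0])),"y at mid",np.polyval(a,(c[:,0].min()+c[:,0].max())/2),c[:,0].min(),c[:,0].max(),np.median(c[:,2]))
    uvr=cv2.minAreaRect(np.float32(uv)); print(uvr)
for n in ("top","side"):
    g=P[n].max(2); m=np.zeros_like(g,bool)
    q=proj(n,[.595,-.258,.106])[0].astype(int); print(q)
    m[q[1]-50:q[1]+50,q[0]-40:q[0]+40]=1; k=(g<90)&m
    cs=cv2.findContours(k.astype(np.uint8),cv2.RETR_EXTERNAL,cv2.CHAIN_APPROX_NONE)[0]; c=max(cs,key=cv2.contourArea)
    w=at_z(n,c[:,0,:],.106)[:,:2]; print(n,"nest",cv2.minAreaRect((w*1000).astype(np.float32)),len(c))
    m=np.load(f"m_{n}_weight_0.npy"); c,uv=cloud(n,D[n],m); t=c[(c[:,2]>.014)&(c[:,2]<.022)]; 
    print(n,"weight flat",cv2.minAreaRect((t[:,:2]*1000).astype(np.float32)),"lug",c[c[:,2]>.05].mean(0), c[:,2].max(),(c[:,2]>.05).sum())
t=np.hstack([cv2.resize(P["top"][180:300,200:330],None,fx=3,fy=3),cv2.resize(P["top"][180:300,330:460],None,fx=3,fy=3)]); save("crop1",t[:, :800])
E
```

```text
top screen pct [[0.4592 0.357  0.0491]
 [0.4738 0.3591 0.0656]
 [0.5485 0.368  0.1411]
 [0.6271 0.3772 0.1878]
 [0.6416 0.3799 0.1902]]
side screen pct [[0.4586 0.3551 0.0415]
 [0.4741 0.358  0.0585]
 [0.5535 0.3672 0.1245]
 [0.6317 0.3765 0.1823]
 [0.6457 0.3796 0.1906]]
normal [-0.137   0.9897  0.0417] [0.5532 0.3681 0.1221] yaw 7.879137206452389
top rail slope deg(dx/dy) -5.096897389092691 y at mid 0.043908274222627004 0.3981105099438542 0.6335153711156488 0.09412816093561528
((357.0016174316406, 246.47149658203125), (12.037506103515625, 85.48912048339844), 3.2704880237579346)
side rail slope deg(dx/dy) -5.185890561708079 y at mid 0.04057925843857289 0.4000395806741876 0.6335598448797999 0.09603062722241927
((282.9949035644531, 242.65557861328125), (92.70428466796875, 26.11711311340332), 1.8778774738311768)
[462 215]
top nest ((459.2186279296875, -230.2003173828125), (2.8616151809692383, 0.0), -90.69537353515625) 2
top weight flat ((492.59588623046875, 230.31863403320312), (86.12522888183594, 39.85411834716797), 89.90030670166016) lug [0.4925 0.2303 0.058 ] 0.062829245402869 62
[321 345]
side nest ((586.9451293945312, -284.6381530761719), (73.96024322509766, 68.70930480957031), 84.01312255859375) 189
side weight flat ((492.4344482421875, 228.46548461914062), (91.91584777832031, 37.635189056396484), 89.58356475830078) lug [0.4922 0.2253 0.0594] 0.06369373004843942 46
```

View pics/crop1.png

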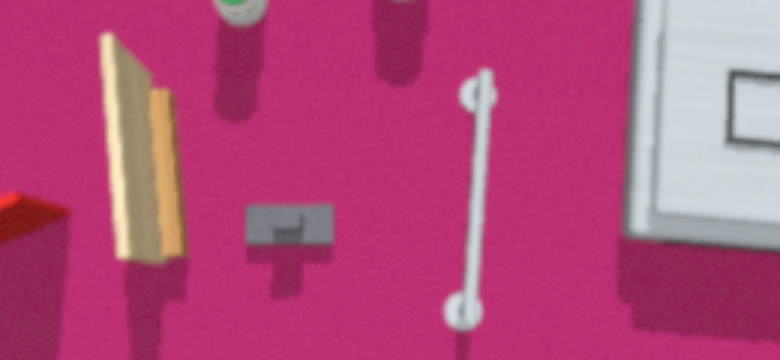

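```bash
python3 - <<'E'
from h import *
from scipy.spatial.transform import Rotation as Ro
np.set_printoptions(precision=4,suppress=True)
D={n:np.load(n+"d.npy") for n in("top","side")};P={n:np.load(n+"p.npy") for n in("top","side")}
# screen top edge: from top/side masks
for n in ("top","side"):
    m=np.load(f"m_{n}_screen_1.npy"); c,uv=cloud(n,D[n],m)
    for lo,hi in((.184,.196),(.12,.14),(.06,.08)):
        e=c[(c[:,2]>lo)&(c[:,2]<hi)]
        a=np.polyfit(e[:,0],e[:,1],1); print(n,lo,len(e),"x",e[:,0].min(),e[:,0].max(),"y at x=.553",np.polyval(a,.553),"deg",np.degrees(np.arctan(a[0])), "resid",np.percentile(e[:,1]-np.polyval(a,e[:,0]),[3,97]))
for n in ("top","side"):
    g=P[n].max(2); q=proj(n,[.595,-.258,.106])[0].astype(int)
    x0,y0=(q[0]-30,q[1]-22) if n=="top" else (q[0]-27,q[1]-40)
    x1,y1=(q[0]+30,q[1]+22) if n=="top" else (q[0]+27,q[1]+42)
    s=g[y0:y1,x0:x1]; k=np.zeros_like(g); k[y0:y1,x0:x1]=(s<130)
    cs=cv2.findContours(k,cv2.RETR_EXTERNAL,cv2.CHAIN_APPROX_NONE)[0]; c=max(cs,key=cv2.contourArea)
    w=at_z(n,c[:,0,:],.106)[:,:2]; print(n,"nest",cv2.minAreaRect((w*1000).astype(np.float32)),cv2.boundingRect(c))
    # foot discs of rail + pan edge
    m=np.load(f"m_{n}_scale_0.npy"); cl,_=cloud(n,D[n],m); t=cl[(cl[:,2]>.094)&(cl[:,2]<.106)]
    print("pan",cv2.minAreaRect((t[:,:2]*1000).astype(np.float32)))
    # rail bar by image: centreline
    m=np.load(f"m_{n}_rail_0.npy"); cl,uv=cloud(n,D[n],m); f=cl[(cl[:,2]>.085)&(cl[:,2]<.105)]
    uvb=uv[(cl[:,2]>.085)&(cl[:,2]<.105)]; w=at_z(n,uvb,.093); a=np.polyfit(w[:,0],w[:,1],1); 
    print("rail",w[:,0].min(),w[:,0].max(),"y@.517",np.polyval(a,.517),np.degrees(np.arctan(a[0])))
s=bot.read_state(); print(Ro.from_rotvec(s["tcp_rot"]).as_matrix(), s["time"])
S=P["side"]; save("crop2",np.hstack([cv2.resize(S[290:400,250:390],(560,440)),]))
save("crop3",cv2.resize(S[210:270,220:350],(780,360)))
E
```

```text
top 0.184 280 x 0.45427781874387074 0.6499386128304727 y at x=.553 0.37226774328661044 deg 6.670350392813982 resid [-0.0047  0.005 ]
top 0.12 110 x 0.4536161107948327 0.6506549080084462 y at x=.553 0.36782837643236027 deg 6.53324504317777 resid [-0.0007  0.0007]
top 0.06 93 x 0.4529015349960587 0.6509361058305518 y at x=.553 0.36797553365821917 deg 6.268409458761588 resid [-0.001   0.0015]
side 0.184 231 x 0.455085405993243 0.6511417537604276 y at x=.553 0.36934210149649743 deg 6.680312770191253 resid [-0.0051  0.0064]
side 0.12 318 x 0.453373012406188 0.6504911864517003 y at x=.553 0.3683895178390503 deg 5.63511642840888 resid [-0.0045  0.0026]
side 0.06 275 x 0.45346012974176736 0.6492611805460033 y at x=.553 0.36766372691402754 deg 5.869616499341582 resid [-0.0041  0.003 ]
top nest ((591.1699829101562, -257.51397705078125), (119.44502258300781, 70.86166381835938), 84.7414779663086) (442, 204, 42, 27)
pan ((592.1885375976562, -257.1732177734375), (249.15036010742188, 222.13526916503906), 84.06586456298828)
rail 0.3981640922890017 0.633406224685394 y@.517 0.04368784070914819 -5.045764934083216
side nest ((589.8680419921875, -260.65032958984375), (123.98770904541016, 71.72112274169922), 84.05924987792969) (300, 318, 37, 62)
pan ((592.2156982421875, -248.59915161132812), (226.3809814453125, 221.34385681152344), 84.07523345947266)
rail 0.39901312695652025 0.6340453748614807 y@.517 0.042422271586505196 -5.213972973823462
[[ 0.3106 -0.      0.9505]
 [-0.9505  0.      0.3106]
 [-0.     -1.      0.    ]] 1.35
```

View pics/crop3.png

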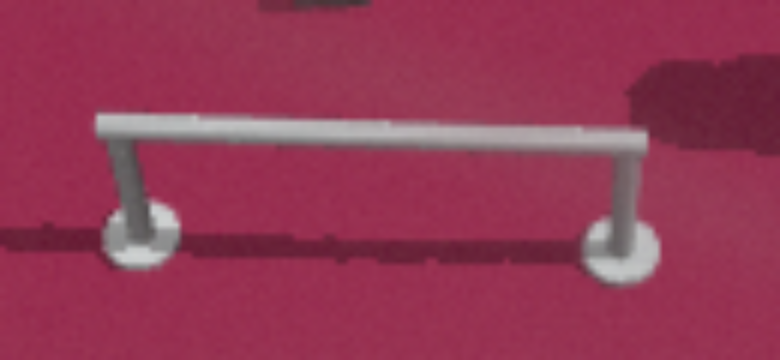

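View pics/crop2.png

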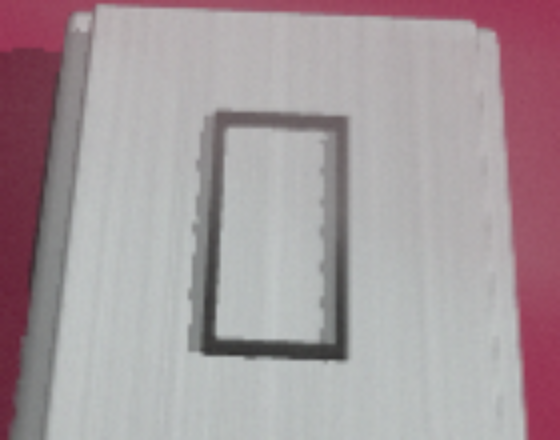

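>>> {"method": "play_rows", "body": {
  "motion": [
    [[0.725,0.725,0.225],[0,0,0]],
    [[0.725,0.725,0.225],[0,0,0]],
    [[0.725,0.725,0.225],[0,0,0]],
    [[0.725,0.725,0.225],[0,0,0]],
    [[0.725,0.725,0.225],[0,0,0]],
    [[0.725,0.725,0.225],[0,0,0]],
    [[0.725,0.725,0.225],[0,0,0]],
    [[0.725,0.725,0.225],[0,0,0]]
  ],
  "gripper": 0,
  "squeeze": 60
}}

```text
time: 2.35
tool_pos: [0.5021, -0.3495, 0.3227]
tcp_rot: [-1.343, 0.968, -0.972]
wrist_force: [-0.1, -0.2, -0.9]
width: 0.996
```

>>> {"method": "play_rows", "body": {
  "motion": [
    [[0.1,0.95,0],[0,0,-0.252]],
    [[0.1,0.95,0],[0,0,-0.252]],
    [[0.1,0.95,0],[0,0,-0.252]],
    [[0.1,0.95,0],[0,0,-0.252]],
    [[0.1,0.95,0],[0,0,-0.252]],
    [[0.1,0.95,0],[0,0,-0.252]],
    [[0.1,0.95,0],[0,0,-0.252]],
    [[0.1,0.95,0],[0,0,-0.252]]
  ]
}}

```text
time: 3.35
tool_pos: [0.5394, 0.0279, 0.321]
tcp_rot: [-1.264, 1.121, -1.122]
wrist_force: [0.0, -0.2, 0.3]
width: 0.995
```

```bash
cat >> h.py <<'E'
from scipy.spatial.transform import Rotation as Ro
def jawR(deg,tilt_axis=None,tilt=0):
    a=np.radians(deg); x=np.array([np.cos(a),np.sin(a),0]); y=np.array([0,0,-1.]); z=np.cross(x,y)
    R=np.c_[x,y,z]
    if tilt_axis is not None: R=Ro.from_rotvec(np.array(tilt_axis)*np.radians(tilt)).as_matrix()@R
    return R
def delta(p,R):
    s=bot.read_state(); dp=(np.array(p)-s["tool_pos"])/.4
    dr=(Ro.from_matrix(R)*Ro.from_rotvec(s["tcp_rot"]).inv()).as_rotvec()/(np.pi/4)
    print("t",s["time"],"shift",np.round(dp,4),"turn",np.round(dr,4),"F",np.round(s["wrist_force"],1),"q",np.round(s["q"],2),"w",round(s["width"],3))
E
python3 - <<'E'
from h import *
delta([.552,.372,.30],jawR(-83.2))
E
```

```text
t 3.35 shift [ 0.0314  0.8604 -0.0525] turn [ 0.0013 -0.0007 -0.    ] F [ 0.  -0.2  0.3] q [ 0.01 -0.04  1.77 -0.    1.41  1.46] w 0.995
```

>>> {"method": "play_rows", "body": {
  "motion": [
    [[0.031,0.86,-0.05],[0,0,0]],
    [[0.031,0.86,-0.05],[0,0,0]],
    [[0.031,0.86,-0.05],[0,0,0]],
    [[0.031,0.86,-0.05],[0,0,0]],
    [[0.031,0.86,-0.05],[0,0,0]],
    [[0.031,0.86,-0.05],[0,0,0]],
    [[0.031,0.86,-0.05],[0,0,0]],
    [[0.031,0.86,-0.05],[0,0,0]]
  ]
}}

```text
time: 4.35
tool_pos: [0.553, 0.3701, 0.301]
tcp_rot: [-1.263, 1.123, -1.124]
wrist_force: [-0.0, -0.6, 0.4]
width: 1.001
```

```bash
python3 - <<'E'
from h import *
delta([.552,.372,.163],jawR(-83.2))
p,d=cams.read_camera("side"); a=cv2.resize(p[40:220,200:400],(660,594)); save("s1",a)
E
```

```text
t 4.35 shift [-0.0025  0.0048 -0.3449] turn [ 0.0018 -0.0003  0.0037] F [-0.  -0.6  0.4] q [ 0.55  0.21  1.54 -0.    1.39  2.01] w 1.001
```

View pics/s1.png

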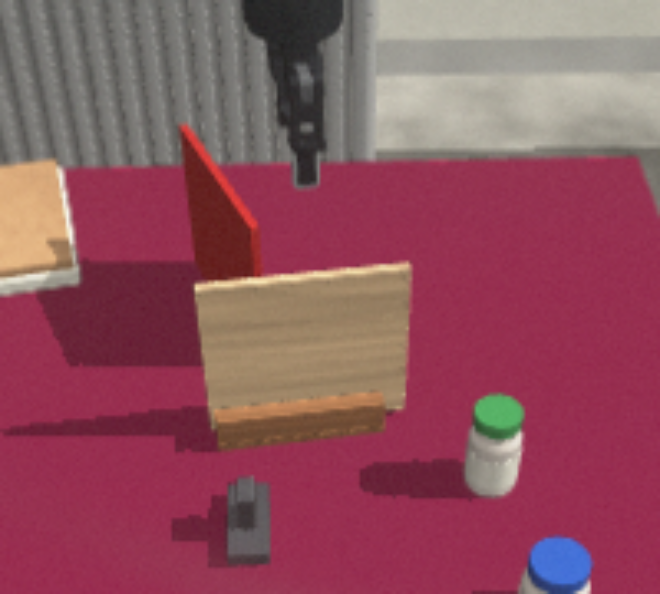

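```bash
python3 - <<'E'
from h import *
for n in("top","side"):
    c,_=cloud(n,np.load(n+"d.npy"),np.load(f"m_{n}_screen_0.npy")); i=np.argmin(np.hypot(c[:,0]-.55,c[:,1]-.372)); print(c[i],c.min(0),c.max(0))
E
```

```text
[0.50801222 0.45838699 0.04022121] [ 0.42715726  0.45663859 -0.00468495] [0.52720639 0.70930294 0.18562191]
[0.49398734 0.36787862 0.19112656] [ 0.42229327  0.36787862 -0.00109276] [0.51128168 0.81070994 0.19112656]
```

>>> {"method": "play_rows", "body": {
  "motion": [
    [[-0.002,0.003,-0.08],[0,0,0]],
    [[-0.002,0.003,-0.16],[0,0,0]],
    [[-0.002,0.003,-0.2],[0,0,0]],
    [[-0.002,0.003,-0.25],[0,0,0]],
    [[-0.002,0.003,-0.3],[0,0,0]],
    [[-0.002,0.003,-0.345],[0,0,0]],
    [[-0.002,0.003,-0.345],[0,0,0]],
    [[-0.002,0.003,-0.345],[0,0,0]]
  ]
}}

```text
time: 5.4
tool_pos: [0.5515, 0.3739, 0.1637]
tcp_rot: [-1.262, 1.122, -1.122]
wrist_force: [0.1, 0.1, 0.6]
width: 1.001
```

>>> {"method": "play_rows", "body": {
  "motion": [
    [[0,0,0],[0,0,0]],
    [[0,0,0],[0,0,0]],
    [[0,0,0],[0,0,0]],
    [[0,0,0],[0,0,0]],
    [[0,0,0],[0,0,0]],
    [[0,0,0],[0,0,0]],
    [[0,0,0],[0,0,0]],
    [[0,0,0],[0,0,0]]
  ],
  "gripper": 1,
  "squeeze": 50
}}

```text
time: 6.4
tool_pos: [0.5514, 0.3735, 0.1636]
tcp_rot: [-1.262, 1.122, -1.122]
wrist_force: [-0.5, -0.9, 2.2]
width: 0.103
```

>>> {"method": "play_rows", "body": {
  "motion": [
    [[0,0,0.03],[0,0,0]],
    [[0,0,0.06],[0,0,0]],
    [[0,0,0.1],[0,0,0]],
    [[0,0,0.15],[0,0,0]],
    [[0,0,0.2],[0,0,0]],
    [[0,0,0.25],[0,0,0]],
    [[0,0,0.28],[0,0,0]],
    [[0,0,0.28],[0,0,0]],
    [[0,0,0.28],[0,0,0]]
  ]
}}

```text
time: 7.52
tool_pos: [0.5508, 0.3733, 0.2743]
tcp_rot: [-1.264, 1.123, -1.122]
wrist_force: [-0.3, 0.2, -2.7]
width: 0.108
```

```bash
python3 - <<'E'
from h import *
np.set_printoptions(precision=4,suppress=True)
s=bot.read_state(); print(s["time"],s["width"],s["wrist_force"],s["torque"])
for n in("side","top"):
    p,d=cams.read_camera(n); save("l_"+n,p)
    for r in cams.regions_of(n,"screen"):
        c,uv=cloud(n,d,cv2.erode(r["mask"].astype(np.uint8),np.ones((3,3)))>0)
        if len(c)<50: continue
        mu=np.median(c,0); w=np.linalg.svd(c-c.mean(0),full_matrices=False)[2]
        print(n,round(r["conf"],2),len(c),mu,"min",np.percentile(c,1,axis=0),"max",np.percentile(c,99,axis=0),"n",w[2])
E
```

```text
7.525 0.10794448438105268 [-0.3472  0.2445 -2.7155] [0.0483 0.1025 0.0285]
side 0.82 3090 [0.5501 0.3688 0.2215] min [0.4573 0.3564 0.1305] max [0.6459 0.3815 0.3009] n [ 0.1165 -0.9932  0.0053]
side 0.47 50 [0.4455 0.5968 0.1681] min [0.4329 0.4553 0.017 ] max [0.506  0.6276 0.1846] n [ 0.9217  0.3879 -0.0026]
side 0.45 224 [0.4938 0.2155 0.0208] min [0.4772 0.1846 0.0159] max [0.5082 0.2638 0.0626] n [ 0.9889 -0.1329  0.0661]
top 0.73 310 [0.6224 0.3783 0.238 ] min [0.5455 0.3687 0.137 ] max [0.6476 0.3856 0.3003] n [ 0.1134 -0.9934  0.0185]
top 0.61 588 [0.4797 0.5206 0.1315] min [0.433  0.4573 0.0316] max [0.5053 0.6333 0.1824] n [-0.9264 -0.3764  0.0113]
```

View pics/l_side.png

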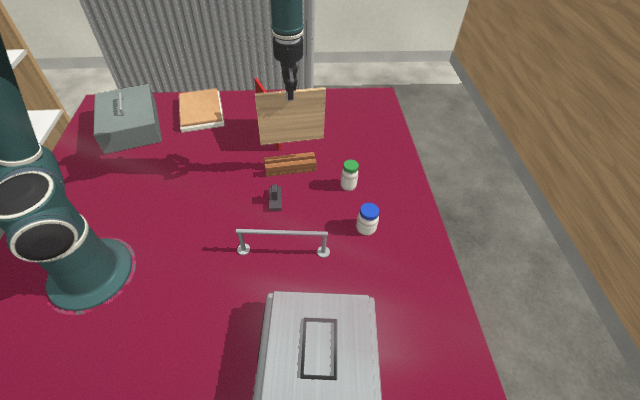

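```bash
cat >> h.py <<'E'
a_=np.radians(5.1); E_=np.array([np.cos(a_),-np.sin(a_),0]); N_=np.array([np.sin(a_),np.cos(a_),0])
MID=np.array([.5165,.043,0])
RT=jawR(-90-5.1,E_,20)
def railp(s,z,e=0): return MID+N_*s+E_*e+np.array([0,0,z])
E
python3 - <<'E'
from h import *
delta(railp(.0407,.265),RT)
print(railp(.0407,.265))
E
```

```text
t 7.725 shift [-0.0766 -0.7244 -0.0226] turn [ 0.4463  0.0042 -0.2611] F [-0.3  0.3 -2.7] q [0.56 0.23 1.57 0.   1.35 2.01] w 0.102
[0.520118   0.08353887 0.265     ]
```

>>> {"method": "play_rows", "body": {
  "motion": [
    [[-0.004,-0.04,0],[0.02,0,-0.013]],
    [[-0.012,-0.12,0],[0.08,0,-0.045]],
    [[-0.021,-0.21,0],[0.14,0.001,-0.08]],
    [[-0.032,-0.31,-0.01],[0.2,0.002,-0.115]],
    [[-0.042,-0.41,-0.01],[0.26,0.003,-0.15]],
    [[-0.052,-0.51,-0.015],[0.32,0.004,-0.19]],
    [[-0.062,-0.6,-0.02],[0.38,0.004,-0.22]],
    [[-0.07,-0.68,-0.022],[0.42,0.004,-0.245]],
    [[-0.077,-0.724,-0.022],[0.446,0.004,-0.261]],
    [[-0.077,-0.724,-0.022],[0.446,0.004,-0.261]]
  ]
}}

```text
time: 8.98
tool_pos: [0.5198, 0.0817, 0.2662]
tcp_rot: [-0.891, 1.407, -1.02]
wrist_force: [0.7, -0.3, -2.2]
width: 0.105
```

```bash
python3 - <<'E'
from h import *
np.set_printoptions(precision=4,suppress=True)
for n in("side","top"):
    p,d=cams.read_camera(n); save("m_"+n,p)
    for r in cams.regions_of(n,"screen")[:2]:
        c,uv=cloud(n,d,cv2.erode(r["mask"].astype(np.uint8),np.ones((3,3)))>0)
        if len(c)<50: continue
        w=np.linalg.svd(c-c.mean(0),full_matrices=False)[2]; ee=(c-MID)@E_; ss=(c-MID)@N_
        print(n,round(r["conf"],2),len(c),"e",np.percentile(ee,[1,50,99]),"s",np.percentile(ss,[1,50,99]),"z",np.percentile(c[:,2],[1,50,99]),"n",w[2]@E_,w[2]@N_,w[2][2])
delta(railp(.0207,.155),RT)
E
```

```text
side 0.77 1923 e [-0.0915  0.0148  0.0964] s [0.0256 0.0514 0.0827] z [0.1322 0.218  0.2913] n -0.004100248460195138 -0.942354049715509 -0.33459233844686875
top 0.64 1710 e [-0.0946 -0.017   0.0937] s [0.0315 0.0625 0.0944] z [0.1325 0.2213 0.2915] n -0.0005598476605785858 0.937775753574142 0.34724101511636885
t 9.175 shift [-0.005  -0.052  -0.2791] turn [-0.0005  0.003  -0.0001] F [ 0.8 -0.6 -2.2] q [-0.12 -0.06  1.93  0.36  1.29  1.44] w 0.105
```

View pics/m_side.png

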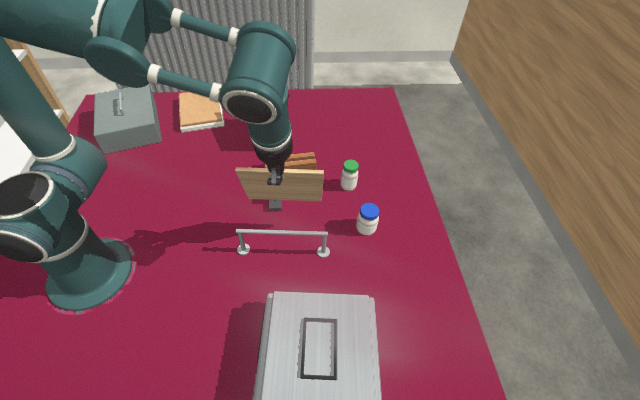

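>>> {"method": "play_rows", "body": {
  "motion": [
    [[0,-0.01,-0.02],[0,0,0]],
    [[-0.001,-0.02,-0.06],[0,0,0]],
    [[-0.002,-0.03,-0.11],[0,0,0]],
    [[-0.003,-0.04,-0.16],[0,0,0]],
    [[-0.004,-0.05,-0.21],[0,0,0]],
    [[-0.005,-0.052,-0.25],[0,0,0]],
    [[-0.005,-0.052,-0.275],[0,0.003,0]],
    [[-0.005,-0.052,-0.279],[0,0.003,0]],
    [[-0.005,-0.052,-0.279],[0,0.003,0]]
  ]
}}

```text
time: 10.3
tool_pos: [0.519, 0.0632, 0.1554]
tcp_rot: [-0.893, 1.406, -1.016]
wrist_force: [-0.3, -0.2, -2.3]
width: 0.113
```

```bash
python3 - <<'E'
from h import *
np.set_printoptions(precision=4,suppress=True)
for n in("side","top"):
    p,d=cams.read_camera(n); save("n_"+n,p)
    for r in cams.regions_of(n,"screen")[:1]:
        c,uv=cloud(n,d,cv2.erode(r["mask"].astype(np.uint8),np.ones((3,3)))>0)
        w=np.linalg.svd(c-c.mean(0),full_matrices=False)[2]; ee=(c-MID)@E_; ss=(c-MID)@N_
        print(n,round(r["conf"],2),len(c),"e",np.percentile(ee,[1,50,99]),"s",np.percentile(ss,[1,50,99]),"z",np.percentile(c[:,2],[1,50,99]),"n",w[2]@E_,w[2]@N_,w[2][2])
delta(railp(-.0093,.150),RT)
E
```

```text
side 0.9 1313 e [-0.092   0.0211  0.0966] s [0.0077 0.0299 0.0655] z [0.0191 0.1172 0.1818] n 0.0012827126776906847 -0.9444962253283148 -0.32851976346751405
top 0.91 1516 e [-0.0957 -0.0116  0.0966] s [0.0105 0.0426 0.0753] z [0.0181 0.1084 0.1814] n 0.004308963060570078 -0.9388491580599041 -0.34430174447358164
t 10.5 shift [-0.0084 -0.0736 -0.0142] turn [-0.0003  0.0014  0.0005] F [-0.6 -0.1 -2.3] q [-0.16  0.04  2.05  0.39  1.11  1.32] w 0.105
```

View pics/n_side.png

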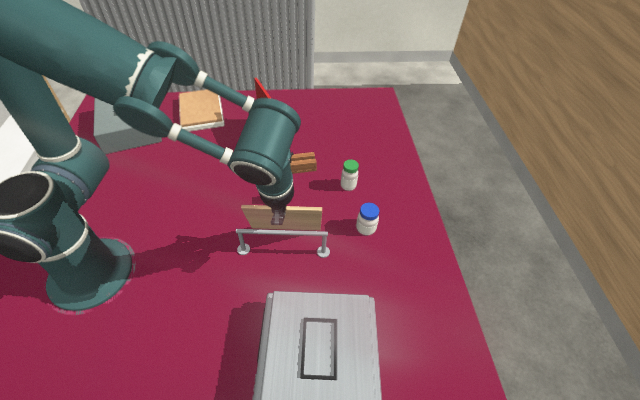

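>>> {"method": "play_rows", "body": {
  "motion": [
    [[-0.001,-0.01,-0.004],[0,0,0]],
    [[-0.003,-0.025,-0.01],[0,0,0]],
    [[-0.005,-0.04,-0.014],[0,0,0]],
    [[-0.006,-0.055,-0.014],[0,0,0]],
    [[-0.007,-0.063,-0.014],[0,0,0]],
    [[-0.007,-0.063,-0.014],[0,0,0]]
  ]
}}

```text
time: 11.25
tool_pos: [0.5158, 0.0377, 0.1494]
tcp_rot: [-0.893, 1.407, -1.016]
wrist_force: [0.3, -0.2, -2.3]
width: 0.108
```

>>> {"method": "play_rows", "body": {
  "motion": [
    [[0,0,-0.001],[0,0,0]],
    [[0,0,-0.002],[0,0,0]],
    [[0,0,-0.003],[0,0,0]],
    [[0,0,-0.004],[0,0,0]],
    [[0,0,-0.005],[0,0,0]],
    [[0,0,-0.005],[0,0,0]]
  ]
}}

```text
time: 12.0
tool_pos: [0.5157, 0.038, 0.1479]
tcp_rot: [-0.894, 1.407, -1.015]
wrist_force: [-2.1, -1.6, 4.6]
width: 0.103
```

>>> {"method": "play_rows", "body": {
  "motion": [
    [[0,-0.003,0],[0,0,0]],
    [[0,-0.006,0],[0,0,0]],
    [[-0.001,-0.009,0],[0,0,0]],
    [[-0.001,-0.009,0],[0,0,0]]
  ]
}}

```text
time: 12.5
tool_pos: [0.5156, 0.0346, 0.1474]
tcp_rot: [-0.892, 1.407, -1.016]
wrist_force: [0.4, 2.4, 2.2]
width: 0.107
```

```bash
python3 - <<'E'
from h import *
p,d=cams.read_camera("side"); save("o_side",cv2.resize(p[190:270,220:350],(780,480)))
delta(railp(-.0093,.148),RT)
E
```

```text
t 12.55 shift [ 0.0002 -0.0021  0.0014] turn [-0.0013  0.0002  0.0013] F [0.3 2.  1.8] q [-0.21  0.05  2.06  0.39  1.11  1.26] w 0.105
```

View pics/o_side.png

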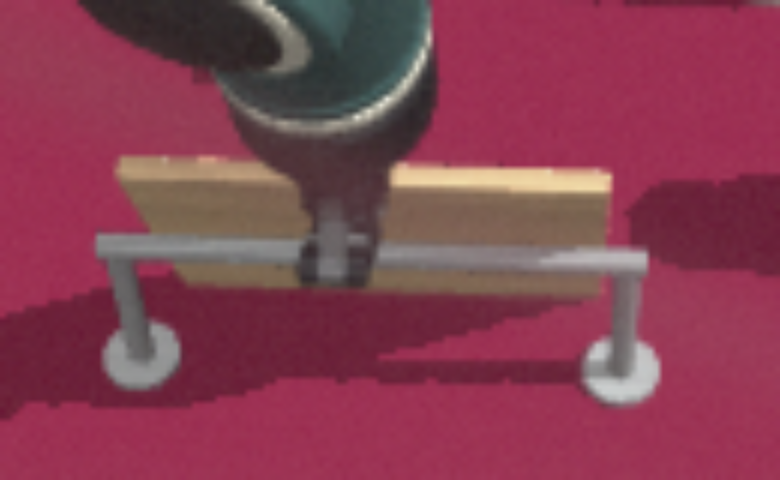

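>>> {"method": "play_rows", "body": {
  "motion": [
    [[0,-0.002,0],[0,0,0]],
    [[0,-0.004,0],[0,0,0]],
    [[0,-0.004,0],[0,0,0]]
  ]
}}

```text
time: 12.92
tool_pos: [0.5154, 0.0334, 0.1474]
tcp_rot: [-0.892, 1.408, -1.015]
wrist_force: [1.0, 4.8, 1.7]
width: 0.107
```

>>> {"method": "play_rows", "body": {
  "motion": [
    [[0,0,0],[0,0,0]],
    [[0,0,0],[0,0,0]],
    [[0,0,0],[0,0,0]],
    [[0,0,0],[0,0,0]],
    [[0,0,0],[0,0,0]],
    [[0,0,0],[0,0,0]],
    [[0,0,0],[0,0,0]],
    [[0,0,0],[0,0,0]]
  ],
  "gripper": 0
}}

```text
time: 13.92
tool_pos: [0.5152, 0.0328, 0.1473]
tcp_rot: [-0.894, 1.407, -1.015]
wrist_force: [-0.4, -0.8, -1.2]
width: 1.001
```

>>> {"method": "play_rows", "body": {
  "motion": [
    [[-0.001,-0.01,0.03],[0,0,0]],
    [[-0.002,-0.03,0.08],[0,0,0]],
    [[-0.004,-0.05,0.14],[0,0,0]],
    [[-0.006,-0.075,0.2],[0,0,0]],
    [[-0.008,-0.09,0.25],[0,0,0]],
    [[-0.009,-0.1,0.28],[0,0,0]],
    [[-0.009,-0.1,0.28],[0,0,0]]
  ]
}}

```text
time: 14.8
tool_pos: [0.5123, -0.0077, 0.2606]
tcp_rot: [-0.892, 1.405, -1.017]
wrist_force: [0.1, 0.1, -0.3]
width: 0.999
```

```bash
python3 - <<'E'
from h import *
np.set_printoptions(precision=4,suppress=True)
for n in("side","top"):
    p,d=cams.read_camera(n); save("q_"+n,p)
    for r in cams.regions_of(n,"screen")[:2]:
        c,uv=cloud(n,d,cv2.erode(r["mask"].astype(np.uint8),np.ones((3,3)))>0)
        w=np.linalg.svd(c-c.mean(0),full_matrices=False)[2]; ee=(c-MID)@E_; ss=(c-MID)@N_
        print(n,round(r["conf"],2),len(c),"e",np.percentile(ee,[1,50,99]),"s",np.percentile(ss,[1,50,99]),"z",np.percentile(c[:,2],[1,50,99]),"n",w[2]@E_,w[2]@N_,w[2][2])
delta([.4925,.230,.30],jawR(0))
E
```

```text
side 0.96 701 e [-0.0934  0.0201  0.098 ] s [-0.0234 -0.0138  0.0348] z [0.0175 0.1465 0.1741] n -0.0001225540869473595 -0.9419627131914432 -0.3357174882807133
top 0.72 1771 e [-0.0939 -0.0017  0.0945] s [-0.018   0.0109  0.0461] z [0.0135 0.1075 0.1732] n 0.00045598180371460853 -0.9343637577556059 -0.35632030572704954
top 0.63 801 e [-0.1349 -0.0912 -0.0494] s [0.4118 0.4947 0.5775] z [0.0248 0.1266 0.1819] n -0.8895028645637687 -0.4568226430195104 0.009885684473946244
t 15.0 shift [-0.0462  0.5922  0.1046] turn [-0.3669 -0.3404  2.0905] F [0.3 1.2 0.2] q [-0.29 -0.04  1.93  0.35  1.34  1.27] w 1.001
```

View pics/q_side.png

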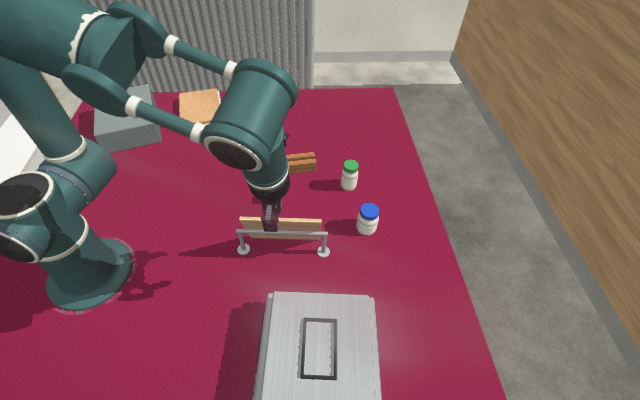

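View pics/q_top.png

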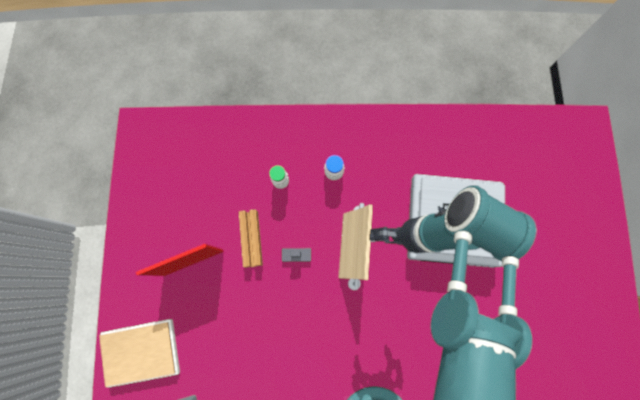

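>>> {"method": "play_rows", "body": {
  "motion": [
    [[0,0,0.1],[0,0,0]],
    [[0,0,0.2],[-0.22,0.02,0]],
    [[0,0,0.2],[-0.443,0.04,0]],
    [[0,0,0.2],[-0.443,0.04,0]]
  ]
}}

```text
time: 15.5
tool_pos: [0.5119, -0.0043, 0.3396]
tcp_rot: [-1.168, 1.271, -1.27]
wrist_force: [0.5, 0.5, -0.4]
width: 0.998
```

>>> {"method": "play_rows", "body": {
  "motion": [
    [[-0.01,0.1,0],[0,0,0.2]],
    [[-0.02,0.2,0],[0,0,0.4]],
    [[-0.03,0.3,0],[0,0,0.6]],
    [[-0.04,0.4,0],[0,0,0.8]],
    [[-0.04,0.5,0],[0,0,1]],
    [[-0.04,0.58,0],[0,0,1]],
    [[-0.04,0.58,0],[0,0,1]]
  ]
}}

```text
time: 16.38
tool_pos: [0.4948, 0.2256, 0.337]
tcp_rot: [-1.463, 0.686, -0.678]
wrist_force: [-0.6, 0.3, 0.5]
width: 0.999
```

>>> {"method": "play_rows", "body": {
  "motion": [
    [[0,0,0],[0,0,0.2]],
    [[0,0,0],[0,0,0.4]],
    [[0,0,0],[0,0,0.6]],
    [[0,0,0],[0,0,0.8]],
    [[0,0,0],[0,0,1]],
    [[0,0,0],[0,0,1]]
  ]
}}

```text
time: 17.12
tool_pos: [0.4955, 0.2232, 0.3381]
tcp_rot: [-1.571, 0.075, -0.071]
wrist_force: [0.0, -0.1, 0.7]
width: 1.002
```

```bash
python3 - <<'E'
from h import *
np.set_printoptions(precision=4,suppress=True)
delta([.4925,.230,.15],jawR(0))
E
```

```text
t 17.125 shift [-0.0074  0.0171 -0.4703] turn [ 0.0014 -0.0032  0.1186] F [ 0.  -0.1  0.7] q [ 0.38 -0.03  1.74  0.    1.44  0.47] w 1.002
```

>>> {"method": "play_rows", "body": {
  "motion": [
    [[-0.007,0.016,-0.1],[0,0,0.118]],
    [[-0.007,0.016,-0.25],[0,0,0.118]],
    [[-0.007,0.016,-0.4],[0,0,0.118]],
    [[-0.007,0.016,-0.47],[0,0,0.118]],
    [[-0.007,0.016,-0.47],[0,0,0.118]],
    [[-0.007,0.016,-0.47],[0,0,0.118]]
  ]
}}

```text
time: 17.88
tool_pos: [0.4939, 0.2311, 0.1526]
tcp_rot: [-1.571, -0.002, -0.0]
wrist_force: [0.6, -0.2, 1.0]
width: 0.998
```

```bash
python3 - <<'E'
from h import *
np.set_printoptions(precision=4,suppress=True)
delta([.4925,.229,.026],jawR(0))
for n,b in(("side",(150,230,230,340)),("top",(200,300,240,370))):
    p,d=cams.read_camera(n); save("r_"+n,cv2.resize(p[b[0]:b[1],b[2]:b[3]],None,fx=6,fy=6))
E
```

```text
t 17.875 shift [-0.0035 -0.0053 -0.3166] turn [-0.0002  0.0019 -0.0013] F [ 0.6 -0.2  1. ] q [ 0.39  0.08  1.97 -0.    1.09  0.39] w 0.998
```

View pics/r_side.png

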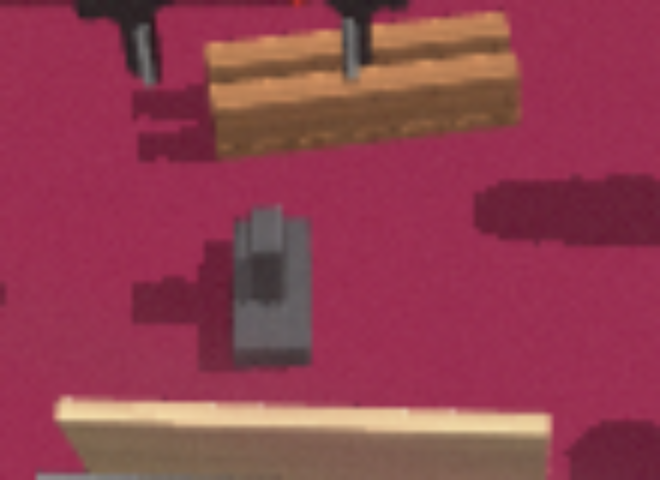

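View pics/r_top.png

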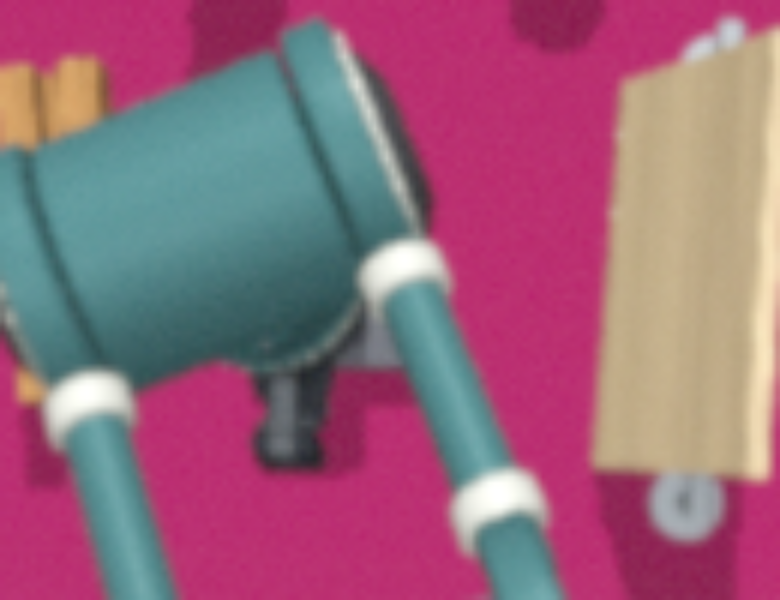

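>>> {"method": "play_rows", "body": {
  "motion": [
    [[-0.003,-0.005,-0.08],[0,0,0]],
    [[-0.003,-0.005,-0.16],[0,0,0]],
    [[-0.003,-0.005,-0.22],[0,0,0]],
    [[-0.003,-0.005,-0.27],[0,0,0]],
    [[-0.003,-0.005,-0.3],[0,0,0]],
    [[-0.003,-0.005,-0.313],[0,0,0]],
    [[-0.003,-0.005,-0.313],[0,0,0]],
    [[-0.003,-0.005,-0.313],[0,0,0]]
  ]
}}

```text
time: 18.98
tool_pos: [0.4924, 0.2295, 0.027]
tcp_rot: [-1.571, -0.003, 0.001]
wrist_force: [0.0, 0.3, -0.3]
width: 1.003
```

>>> {"method": "play_rows", "body": {
  "motion": [
    [[0,0,0],[0,0,0]],
    [[0,0,0],[0,0,0]],
    [[0,0,0],[0,0,0]],
    [[0,0,0],[0,0,0]],
    [[0,0,0],[0,0,0]],
    [[0,0,0],[0,0,0]],
    [[0,0,0],[0,0,0]],
    [[0,0,0],[0,0,0]]
  ],
  "gripper": 1,
  "squeeze": 80
}}

```text
time: 19.98
tool_pos: [0.4921, 0.2293, 0.0264]
tcp_rot: [-1.571, -0.003, 0.002]
wrist_force: [2.1, -0.0, 2.1]
width: 0.174
```

>>> {"method": "play_rows", "body": {
  "motion": [
    [[0,0,0.02],[0,0,0]],
    [[0,0,0.06],[0,0,0]],
    [[0,0,0.14],[0,0,0]],
    [[0,0,0.24],[0,0,0]],
    [[0,0,0.34],[0,0,0]],
    [[0,0,0.44],[0,0,0]],
    [[0,0,0.54],[0,0,0]],
    [[0,0,0.61],[0,0,0]],
    [[0,0,0.64],[0,0,0]],
    [[0,0,0.64],[0,0,0]]
  ]
}}

```text
time: 21.22
tool_pos: [0.4915, 0.2292, 0.2825]
tcp_rot: [-1.571, -0.003, 0.002]
wrist_force: [0.5, 0.1, -5.6]
width: 0.173
```

```bash
python3 - <<'E'
from h import *
np.set_printoptions(precision=4,suppress=True)
delta([.593,-.258,.28],jawR(-5.7))
for n in("side","top"):
    p,d=cams.read_camera(n); save("u_"+n,p)
E
```

```text
t 21.225 shift [ 0.2537 -1.218  -0.0062] turn [ 0.0005  0.0006 -0.1304] F [ 0.5  0.1 -5.6] q [ 0.39 -0.02  1.82 -0.    1.33  0.39] w 0.173
```

View pics/u_side.png

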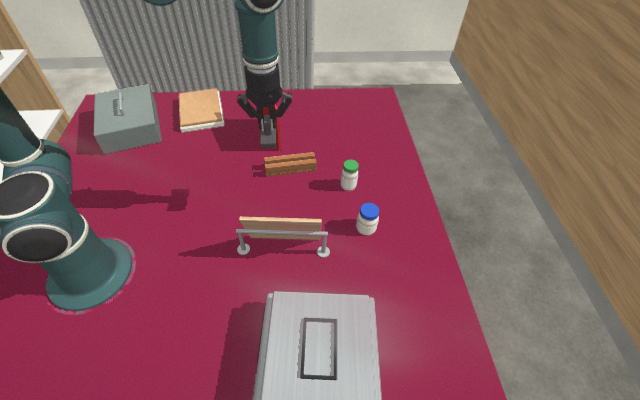

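Weight is held at (267,140); screen still leaning at (282,226). Carry over the screen.

>>> {"method": "play_rows", "body": {
  "motion": [
    [[0.01,-0.04,0],[0,0,0]],
    [[0.03,-0.12,0],[0,0,0]],
    [[0.05,-0.22,0],[0,0,0]],
    [[0.07,-0.33,0],[0,0,0]],
    [[0.09,-0.44,0],[0,0,0]],
    [[0.11,-0.55,0],[0,0,0]],
    [[0.13,-0.66,0],[0,0,0]],
    [[0.15,-0.76,0],[0,0,0]],
    [[0.17,-0.82,0],[0,0,0]],
    [[0.17,-0.84,0],[0,0,0]]
  ]
}}

```text
time: 22.58
tool_pos: [0.559, -0.1092, 0.2805]
tcp_rot: [-1.571, 0.002, 0.002]
wrist_force: [-1.4, 0.2, -6.3]
width: 0.174
```

>>> {"method": "play_rows", "body": {
  "motion": [
    [[0.02,-0.05,0],[0,0,-0.03]],
    [[0.04,-0.13,0],[0,0,-0.07]],
    [[0.06,-0.22,0],[0,0,-0.1]],
    [[0.075,-0.31,0],[0,0,-0.13]],
    [[0.084,-0.365,0],[0,0,-0.13]],
    [[0.084,-0.378,0],[0,0,-0.13]],
    [[0.084,-0.378,0],[0,0,-0.13]]
  ]
}}

```text
time: 23.45
tool_pos: [0.5931, -0.2575, 0.2818]
tcp_rot: [-1.569, 0.079, -0.077]
wrist_force: [-0.1, 1.0, -6.3]
width: 0.175
```

```bash
python3 - <<'E'
from h import *
np.set_printoptions(precision=4,suppress=True)
delta([.593,-.258,.17],jawR(-5.7))
for n in("side","top"):
    p,d=cams.read_camera(n); save("v_"+n,p)
    for r in cams.mark_of(n,"weight")[:1]+cams.mark_of(n,"nest")[:1]: print(n,r["conf"],toworld(n,r["xyz"]))
E
```

```text
t 23.45 shift [-0.0002 -0.0013 -0.2795] turn [-0.0006 -0.001  -0.0004] F [-0.1  1.  -6.3] q [-0.45  0.19  1.61  0.    1.35 -0.35] w 0.175
side 0.6 [[ 0.5896 -0.2547  0.2599]]
side 0.65 [[ 0.5903 -0.262   0.1062]]
top 0.74 [[ 0.5962 -0.2542  0.2517]]
top 0.64 [[ 0.5972 -0.2559  0.1031]]
```

View pics/v_side.png

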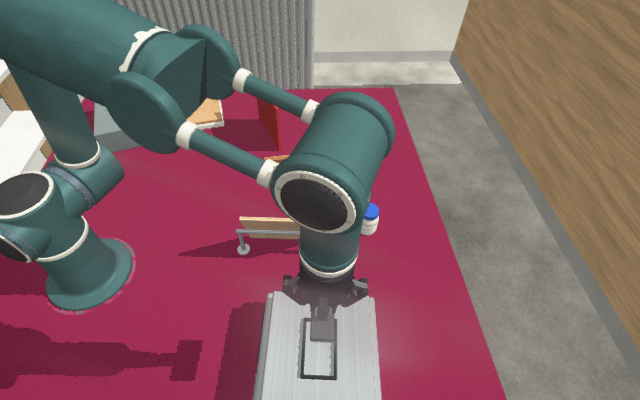

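View pics/v_top.png

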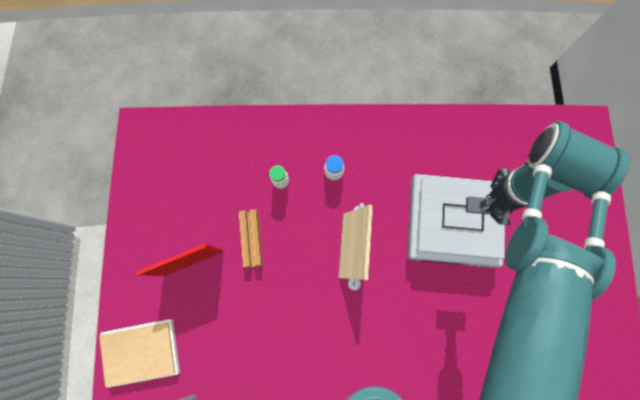

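>>> {"method": "play_rows", "body": {
  "motion": [
    [[0,0,-0.03],[0,0,0]],
    [[0,0,-0.08],[0,0,0]],
    [[0,0,-0.14],[0,0,0]],
    [[0,0,-0.2],[0,0,0]],
    [[0,0,-0.25],[0,0,0]],
    [[0,0,-0.29],[0,0,0]],
    [[0,0,-0.31],[0,0,0]],
    [[0,0,-0.31],[0,0,0]],
    [[0,0,-0.31],[0,0,0]]
  ]
}}

```text
time: 24.88
tool_pos: [0.594, -0.2584, 0.1593]
tcp_rot: [-1.571, 0.077, -0.079]
wrist_force: [-0.5, 0.8, -5.4]
width: 0.177
```

```bash
python3 - <<'E'
from h import *
np.set_printoptions(precision=4,suppress=True)
delta([.593,-.258,.1425],jawR(-5.7))
for n in("side","top"):
    p,d=cams.read_camera(n); np.save("w"+n+"p.npy",p); np.save("w"+n+"d.npy",d)
    for r in cams.regions_of(n,"weight")[:1]:
        c,uv=cloud(n,d,r["mask"]); print(n,r["conf"],len(c),np.percentile(c,[2,50,98],axis=0)); np.save("w"+n+"m.npy",r["mask"])
        s=c[(c[:,2]>.135)&(c[:,2]<.158)]; print(len(s), cv2.minAreaRect(np.float32(s[:,:2]*1000)) if len(s)>5 else 0)
    b=(290,400,270,380) if n=="side" else (180,260,410,520)
    save("w_"+n,cv2.resize(p[b[0]:b[1],b[2]:b[3]],None,fx=5,fy=5))
E
```

```text
t 24.875 shift [-0.0026  0.001  -0.0419] turn [ 0.0019  0.0021 -0.0004] F [-0.5  0.8 -5.4] q [-0.45  0.26  1.74 -0.    1.14 -0.35] w 0.177
side 0.56 512 [[ 0.5723 -0.3029  0.1419]
 [ 0.5899 -0.2813  0.1527]
 [ 0.6068 -0.2613  0.1937]]
388 ((590.3948974609375, -282.6634216308594), (41.176631927490234, 36.26866912841797), 86.45067596435547)
top 0.62 262 [[ 0.5756 -0.2527  0.1402]
 [ 0.5945 -0.2346  0.1507]
 [ 0.6145 -0.2115  0.1928]]
211 ((595.37939453125, -231.9807586669922), (43.55477523803711, 40.41694641113281), 89.05635833740234)
```

View pics/w_side.png

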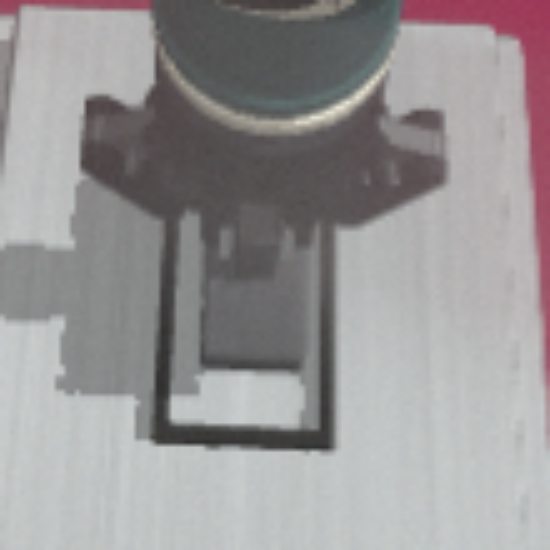

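View pics/w_top.png

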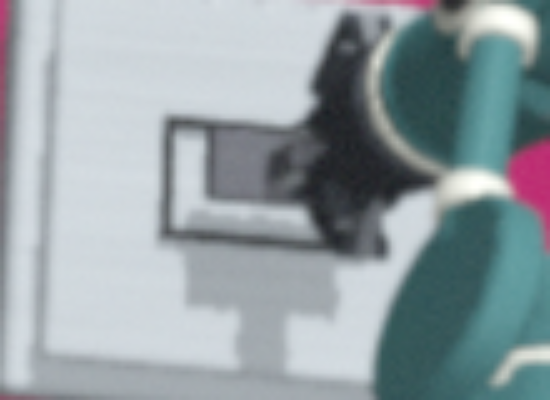

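```bash
python3 - <<'E'
from h import *
def box(cx,cy,w,h,yaw,z):
    a=np.radians(yaw);R=np.array([[np.cos(a),-np.sin(a)],[np.sin(a),np.cos(a)]])
    q=np.array([[-w,-h],[w,-h],[w,h],[-w,h]])/2@R.T+[cx,cy]; return np.c_[q,np.full(4,z)]
st=bot.read_state()["tool_pos"]
out=[]
for n,b,f in(("side",(305,395,280,360),6),("top",(195,240,430,495),6)):
    im0=np.load(n+"p.npy"); im1=np.load("w"+n+"p.npy")
    for k,im in enumerate((im0,im1)):
        c=cv2.resize(im[b[0]:b[1],b[2]:b[3]],None,fx=f,fy=f,interpolation=cv2.INTER_CUBIC).copy()
        def dr(P,col):
            q=((proj(n,P)-[b[2],b[0]]+.5)*f).astype(np.int32); cv2.polylines(c,[q.reshape(-1,1,2)],True,col,1)
        dr(box(.593,-.258,60,110,-5.7,.106)*[1,1,1] if 0 else box(.593,-.258,.060,.110,-5.7,.106),(255,0,0))
        if k: dr(box(st[0],st[1],.04,.09,-5.7,st[2]-.0264+.018),(0,255,0))
        save(f"ov_{n}{k}",c)
A=[cv2.imread(f"pics/ov_{n}{k}.png") for n in("side","top") for k in(0,1)]
cv2.imwrite("pics/ovs.png",cv2.resize(np.hstack(A[:2]),(800,450))); cv2.imwrite("pics/ovt.png",np.hstack(A[2:]))
E
```

```text
(no output)
```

View pics/ovs.png

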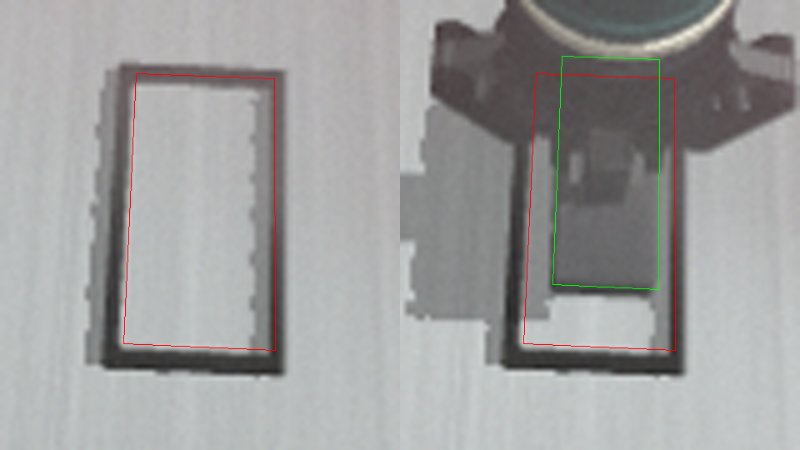

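View pics/ovt.png

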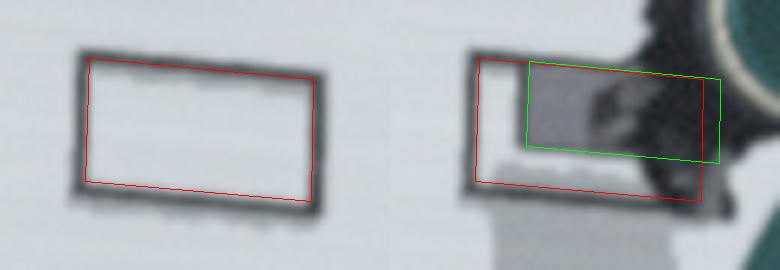

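>>> {"method": "play_rows", "body": {
  "motion": [
    [[-0.003,-0.001,-0.01],[0,0,0]],
    [[-0.005,-0.003,-0.022],[0,0,0]],
    [[-0.005,-0.003,-0.034],[0,0,0]],
    [[-0.005,-0.003,-0.041],[0,0,0]],
    [[-0.005,-0.003,-0.041],[0,0,0]],
    [[-0.005,-0.003,-0.041],[0,0,0]],
    [[-0.005,-0.003,-0.041],[0,0,0]]
  ]
}}

```text
time: 25.95
tool_pos: [0.5915, -0.2593, 0.142]
tcp_rot: [-1.57, 0.078, -0.078]
wrist_force: [0.1, 0.5, -5.9]
width: 0.171
```

```bash
python3 - <<'E'
from h import *
np.set_printoptions(precision=4,suppress=True)
delta([.592,-.2595,.1425],jawR(-5.7))
for n in("side","top"):
    p,d=cams.read_camera(n)
    for r in cams.regions_of(n,"weight")[:1]:
        c,uv=cloud(n,d,r["mask"]); s=c[(c[:,2]>.12)&(c[:,2]<.142)]; print(n,len(s),np.percentile(s,[2,50,98],axis=0))
    for r in cams.regions_of(n,"screen")[:2]:
        c,uv=cloud(n,d,r["mask"]); print("screen",np.median(c,0))
    b=(200,400,220,400) if n=="side" else (180,300,330,520)
    save("z_"+n,cv2.resize(p[b[0]:b[1],b[2]:b[3]],None,fx=(3 if n=="side" else 4),fy=(3 if n=="side" else 4)))
delta([.592,-.2595,.1425],jawR(-5.7)); print(bot.read_state()["joint_vel"])
E
```

```text
t 25.95 shift [ 0.0013 -0.0005  0.0013] turn [ 0.0011  0.0004 -0.0005] F [ 0.1  0.5 -5.9] q [-0.45  0.28  1.76 -0.    1.11 -0.35] w 0.171
side 398 [[ 0.5683 -0.3041  0.125 ]
 [ 0.5866 -0.288   0.1349]
 [ 0.6058 -0.2672  0.1373]]
screen [0.4985 0.0321 0.1484]
screen [0.4717 0.5354 0.1039]
top 217 [[ 0.5712 -0.2574  0.121 ]
 [ 0.5898 -0.2312  0.132 ]
 [ 0.6127 -0.2122  0.138 ]]
screen [0.469  0.5479 0.1277]
screen [0.5161 0.0537 0.1086]
t 26.25 shift [ 0.0019 -0.0007  0.0019] turn [ 0.0008 -0.0002 -0.0003] F [-0.8  0.3 -5.9] q [-0.45  0.28  1.76 -0.    1.11 -0.35] w 0.17
[ 0.0018  0.0011 -0.0002 -0.0007  0.0002  0.0007]
```

View pics/z_side.png

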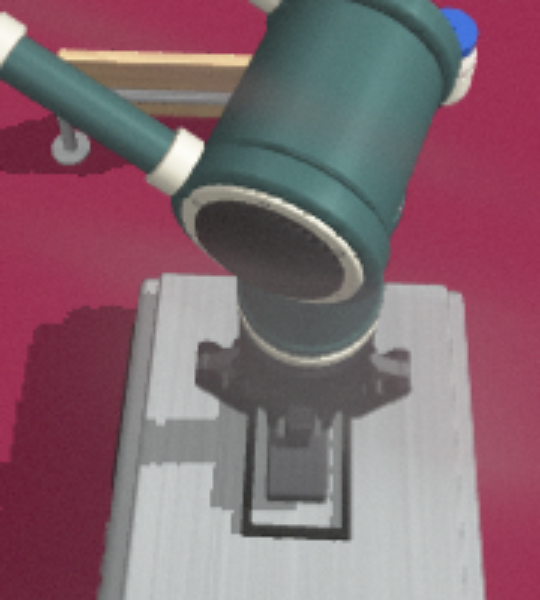

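View pics/z_top.png

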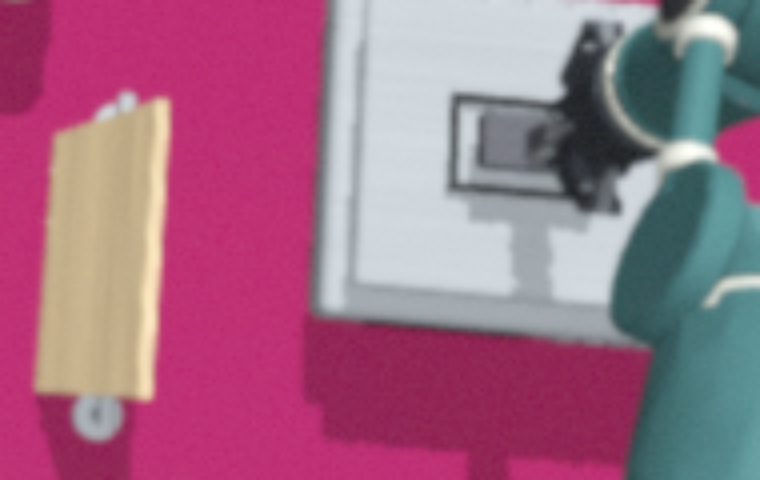

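```bash
python3 -c "
from workcell import bot
print(bot.finish_job())"
```

```text
the job is handed in; nothing more can be done
None
```

The job is handed in, at about 26 s of the 64 s allowed. The screen was leaning against the rail, released, and the arm still held the check weight over the nest.

- **Screen:** I took it out of the block and set it with its foot on the counter, its middle within about 2 mm of the rail's. After release the two cameras gave a tilt of 19.6° and 20.9°. It still stood there after I had carried the weight over it, and I did not touch the jars or the red look-alike.
- **Weight:** It passed over the screen with its underside roughly 80 mm above the top edge. It then stopped level and motionless, its underside about 10 mm above the nest rim by the measured tool height. Its long side was parallel to the nest's, and the wrist force stayed at the weight's own load of about 6 N, so it did not touch the scale.

**Disagreement in the checks:** The two cameras differed by 1–3 mm on where the nest is. I centred the weight by comparing it with the nest within each picture, and both final pictures show it about centred, though the arm hid part of the nest in each.

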